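# Load the UV curing box and close its lamp lid

### The arm

A 6-joint arm with a two-finger parallel gripper is mounted at the origin on the work surface. World frame = base frame: x ahead of the robot, y to its left, z up, the work surface at z = 0. Lengths are in m, angles in rad, forces in N, time in s.
With the tool pointing down it reaches from about 0.225 to 0.875 m from the base axis. Payload 3.4 kg.
Tool frame: the origin (TCP) lies where the fingers leave the gripper's body, on its centre line; the fingertips stand 73 mm ahead of it and the grasp point (between the pads) lies 54 mm ahead of it (manip.pinch_z is the distance from the TCP to the grasp point, in m); z points along the fingers, y is the line along which they close (so a half turn about z gives the same grasp; the last joint's range is limited). The gripper opens to 85 mm and grips with 20 to 120 N. Pads are 22 mm wide; open, the fingers measure 114 mm over their backs; the gripper's body (76 mm by 85 mm) begins 54 mm behind the grasp point. The pads swing forward as they close: fully open they stand 13 mm farther back than shut.
Start: joints at [1.108, 0.276, 1.505, -0, 1.361, -0.121], TCP at [0.193, 0.542, 0.304] pointing down, gripper open.
Joint ranges: [-2.89, 2.89], [-0.75, 2.08], [0.22, 2.7], [-1.18, 4.32], [0.11, 2.71], [-2.7, 2.7]. Speed limits (rad/s): [2.57, 2.57, 3.14, 3.14, 3.14, 3.14].

### API

Orientations are given as a unit quaternion [w, x, y, z].
In Python, from rig import readout, imaging, manip gives the robot as it stands. The module is installed in compiled form; this text tells all that it offers.
- The arm moves only by the tool servo_tool, never from a script. Its argument "moves" is a list of rows, each an object with "dp": the shift along the tool's x, y, z in units of 0.2 m (1.0 is 0.2 m), a list of three; "delta_rot": the turn, a rotation vector about the tool's x, y, z in units of 0.1 rad (1.0 is 0.1 rad), a list of three; "fingers": the opening, from 0 (shut) to 1 (fully open). In form: [{"dp": [dx, dy, dz], "delta_rot": [wx, wy, wz], "fingers": fingers}, ...]. A call has 1 to 5 rows; each row shifts and turns the commanded pose from where the row before left it, along the tool's axes as they then stand; what a row does not reach is not made up. A row lasts 1/10 s, in which the tool goes at most 50 mm and 8.59 degrees, less where a joint would pass 70% of its speed; a pose out of reach is approached as far as the arm can. A call with a number of a shift or a turn outside -1 to 1 is refused whole. A call with a gripper value outside its range is refused whole. The fingers move at their own pace and stop on an object; "force" is the grip in N (left out, the last holds). Time passes only in rows, so rows that do not move let the fingers close. It gives the time, the measured TCP pose, the force, the opening and the grip force at its end, in the units of the state.
- readout.get_state(): the state, without advancing time (a new reading comes with each control period).
- imaging.get_image(name): name is "side" or "top"; returns (picture, depth): 384x512x3 uint8, red, green, blue; 384x512 float32, m along the optical axis (not along the pixel's ray), 0 where there is no reading.
- imaging.calibration(name): a dict with "intrinsics" (3x3 intrinsics, pixels), "R" (3x3) and "t" (3): a world point X has camera coordinates R X + t. Camera axes: x right, y down, z forward; pixel columns grow to the right and rows downward; lengths in m; the calibration is good to about 2 mm. A picture is of the moment at which its call begins. calibration takes no time and is no camera call.
- manip.sign_off(): hands the job in; it is judged then, once.
The state is a dict: "clock": time; "qpos": joint angles; "qd": joint speeds; "effort": joint torques, N m; "position": TCP position; "ee_rot": TCP orientation; "contact_force": force on the tool from outside, world axes, zero at the start; "moment": the same for the moment, N m; "width": finger opening in m; "gripper_force": force on a finger pad.
Only numpy, scipy, OpenCV 4.12 (cv2) and the standard library are available. Lean on these libraries where they do the work, as an engineer would, in place of code of your own. Each camera call takes 0.05 s, during which the arm holds its last target. There are 200 camera calls.

### The job

Put the freshly glued glass piece (the green glass plate with the brass post on it) into the blue curing box: set it down gently, plate flat and post upright, in the middle of the black mat, reaching in under the half-open lid. Then close the lamp lid fully and let go. Leave the other things on the bench where they stand.

Things in the scene. Friction and masses are not known exactly. Their poses are not given: they have to be found in the camera images.
- glass_piece: Loose glued piece, about 140 g: a square green glass plate 60 x 60 mm and 10 mm thick, lying flat, with an upright round brass post 24 mm in diameter and 40 mm tall on the centre of its top (total height 50 mm). Origin: centre of the plate's underside; z runs up through the post. It can be taken by the post, from above or with the tool tilted.
- curing_box: Blue open box fixed to the bench, outside 190 (x) x 240 (y) x 66 mm (z), walls and floor 6 mm thick. Origin: centre of its underside; its own -x side is the open front, which faces the robot's right; the lid is hinged along the rim of the opposite, +x side.
- mat_centre (a point): Centre of the top face of the square black mat (110 x 110 mm, 2 mm thick) on the box floor; 8 mm above the box's underside and 20 mm from the box's centre towards the hinge (its +x); axes parallel to the box's.
- lid (a joint): Angle of the lamp lid in rad: 0 = fully shut on the rim, growing as it opens upward; its stay stops it at 1.15, so at the start (about 1.0) it hangs over the box and the mat. A stiff hinge: the lid stays where it is left; about 3 to 5 N at the handle moves it. The lid is a plate 190 x 240 x 8 mm with a 28 mm high lamp housing on its top, which covers 35 to 115 mm from the hinge.
- lid_handle (a point): Middle of the lid's black bar handle: a round bar 11 mm in diameter and 110 mm long, parallel to the hinge (the box's y), on the lid's top (outer) face near its free edge, bar axis 35 mm off that face. It lies 165 mm from the hinge along the lid and 43 mm off the lid's underside. The point's axes turn with the lid.
- lid_hinge (a point): Middle of the lid's hinge axis, at the top of the box's +x side; the axis is the box's y.
- paper_cup: Bystander: green open cup, 72 mm across the rim, 85 mm tall. Origin: centre of its underside.
- jar: Bystander: amber jar with a black cap, 64 mm in diameter, 75 mm tall. Origin: centre of its underside.
- white_bottle: Bystander: white bottle, 64 mm in diameter, 150 mm tall. Origin: centre of its underside.
- brush: Bystander: brush lying on the bench near the robot. Origin: under its middle.
- suction_lifter: Bystander: red two-cup glass lifter, 144 x 64 x 61 mm, near the robot. Origin: centre of its underside.
- glass_offcuts: Bystander: stack of glass offcuts, about 110 x 140 x 24 mm. Origin: under its middle.
Not all that is in view belongs to the job. What is shaped like the glass_piece but brown, pink or purple is not meant.

How it is judged:
On the way, in this order (a step that is already met when the one before it is completed fails the run):
1. the glass piece stands flat on the mat, its centre within 30 mm of the mat's centre, let go by the fingers, with the lid still open (horizontal distance between glass_piece and mat_centre below 0.03 m and z of glass_piece in the frame of mat_centre below 0.006 m and angle between glass_piece's own z axis and vertical below 0.1 rad and contact force between the fingers and glass_piece below 0.1 N and value of joint lid above 0.6 rad), for 0.2 s.
2. the lid is fully shut (value of joint lid below 0.035 rad), for 0.2 s.
At the end, for the whole second after the job is handed in: The lid is shut (within 0.035 rad, 2 degrees) with the glass piece inside at rest, flat and upright (within 0.1 rad) on the mat, its centre within 30 mm of the mat's centre (value of joint lid below 0.035 rad and horizontal distance between glass_piece and mat_centre below 0.03 m and z of glass_piece in the frame of mat_centre below 0.006 m and angle between glass_piece's own z axis and vertical below 0.1 rad and linear speed of glass_piece below 0.02 m/s); the robot touches nothing.
It fails at once if the glass piece is dropped, thrown or knocked (faster than 0.6 m/s while the fingers do not hold it, a fall of about 18 mm) (contact force between the fingers and glass_piece below 0.05 N and linear speed of glass_piece above 0.6 m/s).
It fails at once if a bystander (cup, jar, bottle, brush, lifter, offcuts) is moved by more than 40 mm or knocked over (distance of any of paper_cup, jar, white_bottle, brush, suction_lifter, glass_offcuts from where it was at the start of the episode above 0.04 m or angle between any of paper_cup, jar, white_bottle's own z axis and vertical above 0.5 rad).
It also fails if it takes over 67 s, if anything falls off the work surface, if the arm or the gripper's body presses on something with over 40 N, if the wrist force passes 120 N, or if a joint passes its speed limit or range.

## Working session

There is one attempt and no reset: what is moved stays moved. The work goes in short steps, Python scripts to look and compute and a tool call to move; the robot and the scene stay as the last step left them, time stands still between calls to the robot, and variables do not carry over. Pictures are saved under pics/ and viewed, at most 10 in all, crops included, and the job is handed in when it is done.

Besides the shell and the picture viewer there is one more tool, called in YAML: its name, and indented under it one key for each argument. servo_tool: Moves the arm, as the interface text tells. Its arguments: {"type":"object","properties":{"moves":{"type":"array"},"force":{"type":"number"}},"required":["moves"]}

```bash
mkdir -p pics
python3 - <<'E'
from rig import readout, imaging, manip
import cv2,numpy as np
for n in("side","top"):
    p,d=imaging.get_image(n); cv2.imwrite(f"pics/{n}0.png",p[:,:,::-1]); np.savez(f"{n}0.npz",p=p,d=d)
    c=imaging.calibration(n); print(n,c["intrinsics"].round(1).tolist(),c["R"].round(3).tolist(),c["t"].round(3).tolist(), (-c["R"].T@c["t"]).round(3))
s=readout.get_state(); print({k:np.round(v,3).tolist() for k,v in s.items()}, manip.pinch_z)
E
```

```text
side [[358.6, 0.0, 256.5], [0.0, 358.6, 192.8], [0.0, 0.0, 1.0]] [[0.761, -0.648, 0.018], [-0.385, -0.474, -0.792], [0.522, 0.596, -0.61]] [-0.376, 0.265, 0.921] [-0.093 -0.668  0.778]
top [[493.3, 0.0, 254.2], [0.0, 493.3, 193.6], [0.0, 0.0, 1.0]] [[-0.002, -1.0, -0.01], [-0.998, 0.003, -0.069], [0.069, 0.01, -0.998]] [-0.011, 0.482, 1.498] [ 0.378 -0.027  1.528]
{'clock': 0.1, 'qpos': [1.108, 0.277, 1.506, 0.0, 1.361, -0.121], 'qd': [-0.002, -0.001, -0.002, -0.001, 0.001, -0.002], 'effort': [0.002, -41.77, -24.64, -0.0, 0.006, -0.0], 'position': [0.193, 0.541, 0.303], 'ee_rot': [-0.0, 0.17, 0.985, -0.001], 'contact_force': [-0.545, -0.183, -0.265], 'moment': [0.017, 0.066, 0.037], 'gripper_force': 0.0, 'width': 0.085} 0.0539
```

View pics/side0.png

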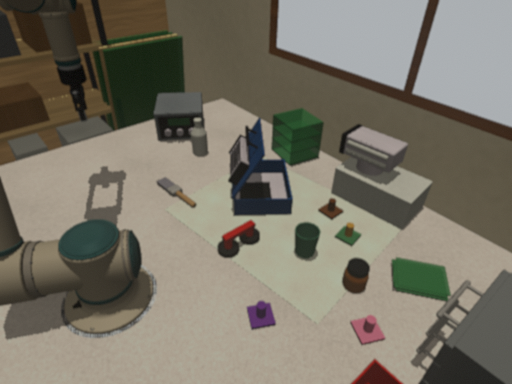

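View pics/top0.png

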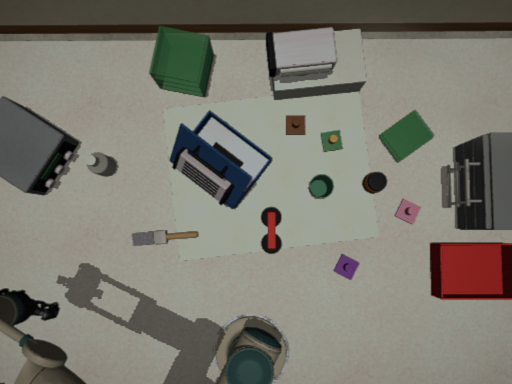

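Run:
```python
import cv2,numpy as np
s=np.load("side0.npz")["p"][:,:,::-1];t=np.load("top0.npz")["p"][:,:,::-1]
a=cv2.resize(t[95:225,150:350],(800,520),interpolation=cv2.INTER_CUBIC)[:, :]
b=cv2.resize(s[110:260,215:375],(533,500),interpolation=cv2.INTER_CUBIC)
cv2.imwrite("pics/c1.png",np.clip(a*1.6,0,255)); cv2.imwrite("pics/c2.png",np.clip(b*1.6,0,255))
```

```text
[ WARN:0@0.052] global loadsave.cpp:1063 imwrite_ Unsupported depth image for selected encoder is fallbacked to CV_8U.
```

View pics/c1.png

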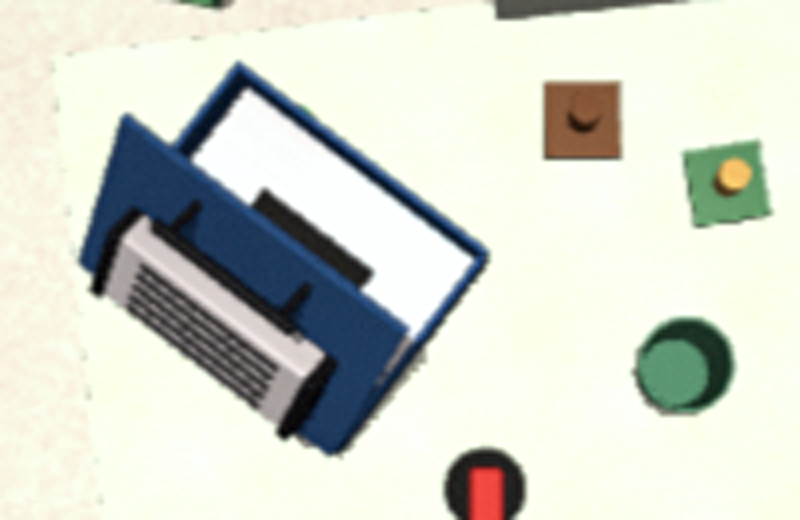

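View pics/c2.png

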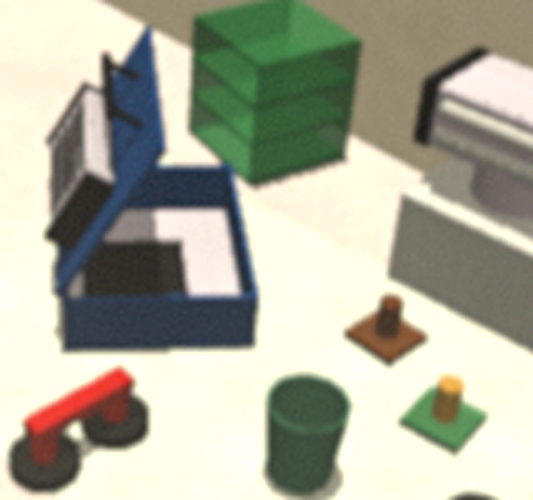

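The candidates in the top view are brown (295,125), green with a brass post (332,140), pink (407,211) and purple (346,267). Only the green one at (332,140) has a green plate and a brass post, and the crop confirms it. The box rim corners in the top view are about (210,111), (272,159) and (234,207). The lid and its handle stand on the side near the robot. Next I measure.

```bash
cat > h.py <<'E'
import numpy as np, cv2
from rig import readout, imaging, manip
from scipy.spatial.transform import Rotation as Rn
def load(n):
    f=np.load(n+"0.npz"); return f["p"],f["d"]
def cloud(n,d):
    c=imaging.calibration(n);K=c["intrinsics"];v,u=np.indices(d.shape)
    P=np.stack([(u-K[0,2])/K[0,0]*d,(v-K[1,2])/K[1,1]*d,d],-1)
    return (P-c["t"])@c["R"]
def ray(n,uv,z):
    c=imaging.calibration(n);K=c["intrinsics"];o=-c["R"].T@c["t"]
    r=c["R"].T@np.linalg.solve(K,[uv[0],uv[1],1.]);return o+r*(z-o[2])/r[2]
def blob(m,near):
    n,l,s,c=cv2.connectedComponentsWithStats(m.astype(np.uint8))
    i=min((i for i in range(1,n) if s[i,4]>15),key=lambda i:np.hypot(*(c[i]-near)));return l==i,c[i],s[i]
def pose():
    s=readout.get_state();return np.array(s["position"]),Rn.from_quat(np.array(s["ee_rot"])[[1,2,3,0]])
E
python3 - <<'E'
from h import *
for n,g in(("top",(332,140)),("side",(348,233))):
    p,d=load(n);C=cloud(n,d);h=cv2.cvtColor(p,cv2.COLOR_RGB2HSV)
    gm,c,s=blob((h[...,0]>45)&(h[...,0]<85)&(h[...,1]>70),g)
    bm,cb,sb=blob((h[...,0]>12)&(h[...,0]<28)&(h[...,1]>90),g)
    print(n,"plate",c.round(1),s,"post",cb.round(1),sb)
    if n=="top":
        hull=cv2.convexHull(np.argwhere(gm|bm)[:,::-1].astype(np.int32)); r=cv2.minAreaRect(hull); print(r)
        print("plate ctr",ray(n,r[0],.010),"post top",ray(n,cb,.05), np.median(C[gm],0),np.median(C[bm],0))
    else: print("post mid",ray(n,cb,.032),np.median(C[gm],0),np.median(C[bm],0))
    # box
    b=(h[...,0]>100)&(h[...,0]<125)&(h[...,1]>120); near=(215,160) if n=="top" else (260,190)
    X=C[b&(d>0)];X=X[(np.abs(X[:,0]-.5)<.25)&(np.abs(X[:,1]-.1)<.3)&(X[:,2]<.3)]
    print("blue",len(X),X.min(0),X.max(0))
    np.save(n+"_blue.npy",X)
    k=X[np.abs(X[:,2]-.066)<.006]; rr=cv2.minAreaRect(k[:,:2].astype(np.float32));print("rim",rr)
for nm,uv in(("cA",(210,111.2)),("cB",(271.7,159)),("cC",(234,207))): print(nm,ray("top",uv,.066))
for nm,uv in(("cup",(320,187)),("jar",(375,182)),("offc",(405,135)),("lifter",(271,230)),("bottle",(97,163))): print(nm,ray("top",uv,.06).round(3))
E
```

```text
top plate [330.6 141.1] [321 131  21  20 248] post [332.7 138.7] [329 135   9   9  61]
((331.0945739746094, 140.56756591796875), (17.91948890686035, 18.08388900756836), 80.53767395019531)
plate ctr [ 0.64646464 -0.25160228  0.01      ] post top [ 0.64504396 -0.25057791  0.05      ] [ 0.64150206 -0.24687183  0.00907944] [ 0.64576179 -0.25104036  0.04745034]
blue 2113 [ 0.43808048 -0.0608299   0.01794401] [0.72702813 0.23392419 0.2401018 ]
rim ((0.5817204117774963, 0.08547163009643555), (0.23926948010921478, 0.19137239456176758), 51.87318420410156)
side plate [347.5 236.3] [336 227  24  18 180] post [349.  229.1] [345 223   9  14  89]
post mid [ 0.64700461 -0.25286528  0.032     ] [ 0.63419785 -0.26245594  0.01136923] [ 0.63879315 -0.25682232  0.04065231]
blue 501 [ 0.44120618 -0.06258619  0.01814494] [0.72369162 0.18353278 0.2363708 ]
rim ((0.6543822288513184, 0.042732976377010345), (0.2491401582956314, 0.07658939063549042), 69.70580291748047)
cA [0.72726912 0.11917587 0.066     ]
cB [ 0.58174968 -0.06564823  0.066     ]
cC [0.43876734 0.04683947 0.066     ]
cup [ 0.498 -0.209  0.06 ]
jar [ 0.512 -0.373  0.06 ]
offc [ 0.654 -0.466  0.06 ]
lifter [ 0.37  -0.063  0.06 ]
bottle [0.572 0.459 0.06 ]
```

```bash
cat >> h.py <<'E'
def ori(z,y):
    z=np.array(z,float);z/=np.linalg.norm(z);y=np.array(y,float);y-=z*(y@z);y/=np.linalg.norm(y)
    return Rn.from_matrix(np.stack([np.cross(y,z),y,z],1))
def plan(tgt,R1,f,step=.045,dth=.095):
    p,R=pose();rv=(R.inv()*R1).as_rotvec();D=np.array(tgt)-p
    n=int(np.ceil(max(np.linalg.norm(D)/step,np.linalg.norm(rv)/dth,1)));dr=(rv/n*10).round(2)
    print("n",n,"dr",dr.tolist(),"ang",np.linalg.norm(rv).round(3))
    for i in range(n):
        dp=(R.inv().apply(np.array(tgt)-p)/(n-i)/.2).round(3); p=p+R.apply(dp*.2); R=R*Rn.from_rotvec(dr/10)
        print('{"dp":%s,"delta_rot":%s,"fingers":%g},'%(dp.tolist(),dr.tolist(),f), end="\n" if i%5==4 else " ")
    print()
bx=np.array([-.787,.617,0]);by=np.array([-.617,-.787,0]);box=np.array([.582,.0855,0])
mat=box+.02*bx+[0,0,.008];hinge=box+.095*bx+[0,0,.066]
RG=ori([0,1,-1],[1,0,0]);PZ=.0539
E
python3 - <<'E'
from h import *
for n in("top","side"):
    X=np.load(n+"_blue.npy");B=(X-hinge)@np.stack([bx,by,[0,0,1]],1)
    k=B[(B[:,2]>.03)&(np.abs(B[:,1])<.12)]; th=np.arctan2(k[:,2],-k[:,0]); print(n,len(k),np.percentile(th,[10,30,50,70,90]).round(3),np.linalg.norm(k[:,[0,2]],axis=1).max())
z=RG.as_matrix()[:,2]
tgt=np.array([.646,-.251,.037])-z*(PZ+.10); print(tgt)
plan([.646,-.36,.40],RG,1)
E
```

```text
top 1675 [1.055 1.066 1.073 1.081 1.11 ] 0.19824389484185986
side 457 [1.075 1.08  1.085 1.09  1.101] 0.19360522538781216
[ 0.646      -0.35982373  0.14582373]
n 23 dr [-0.21, 0.3, 0.5] ang 1.431
{"dp":[-0.159, -0.152, -0.021],"delta_rot":[-0.21, 0.3, 0.5],"fingers":1}, {"dp":[-0.165, -0.143, -0.029],"delta_rot":[-0.21, 0.3, 0.5],"fingers":1}, {"dp":[-0.171, -0.134, -0.037],"delta_rot":[-0.21, 0.3, 0.5],"fingers":1}, {"dp":[-0.176, -0.124, -0.045],"delta_rot":[-0.21, 0.3, 0.5],"fingers":1}, {"dp":[-0.181, -0.114, -0.052],"delta_rot":[-0.21, 0.3, 0.5],"fingers":1},
{"dp":[-0.185, -0.104, -0.06],"delta_rot":[-0.21, 0.3, 0.5],"fingers":1}, {"dp":[-0.188, -0.093, -0.068],"delta_rot":[-0.21, 0.3, 0.5],"fingers":1}, {"dp":[-0.19, -0.083, -0.075],"delta_rot":[-0.21, 0.3, 0.5],"fingers":1}, {"dp":[-0.191, -0.071, -0.083],"delta_rot":[-0.21, 0.3, 0.5],"fingers":1}, {"dp":[-0.192, -0.06, -0.09],"delta_rot":[-0.21, 0.3, 0.5],"fingers":1},
{"dp":[-0.192, -0.048, -0.097],"delta_rot":[-0.21, 0.3, 0.5],"fingers":1}, {"dp":[-0.191, -0.037, -0.104],"delta_rot":[-0.21, 0.3, 0.5],"fingers":1}, {"dp":[-0.189, -0.025, -0.11],"delta_rot":[-0.21, 0.3, 0.5],"fingers":1}, {"dp":[-0.187, -0.013, -0.116],"delta_rot":[-0.21, 0.3, 0.5],"fingers":1}, {"dp":[-0.184, -0.001, -0.122],"delta_rot":[-0.21, 0.3, 0.5],"fingers":1},
{"dp":[-0.18, 0.01, -0.127],"delta_rot":[-0.21, 0.3, 0.5],"fingers":1}, {"dp":[-0.175, 0.022, -0.132],"delta_rot":[-0.21, 0.3, 0.5],"fingers":1}, {"dp":[-0.17, 0.033, -0.136],"delta_rot":[-0.21, 0.3, 0.5],"fingers":1}, {"dp":[-0.164, 0.045, -0.141],"delta_rot":[-0.21, 0.3, 0.5],"fingers":1}, {"dp":[-0.157, 0.056, -0.144],"delta_rot":[-0.21, 0.3, 0.5],"fingers":1},
{"dp":[-0.149, 0.066, -0.148],"delta_rot":[-0.21, 0.3, 0.5],"fingers":1}, {"dp":[-0.141, 0.077, -0.15],"delta_rot":[-0.21, 0.3, 0.5],"fingers":1}, {"dp":[-0.133, 0.086, -0.153],"delta_rot":[-0.21, 0.3, 0.5],"fingers":1},
```

servo_tool:
  moves:
    - {"dp": [-0.14, -0.13, -0.15], "delta_rot": [-0.2, 0.3, 0.5], "fingers": 1}
    - {"dp": [-0.15, -0.13, -0.15], "delta_rot": [-0.2, 0.3, 0.5], "fingers": 1}
    - {"dp": [-0.17, -0.13, -0.1], "delta_rot": [-0.2, 0.3, 0.5], "fingers": 1}
    - {"dp": [-0.18, -0.12, -0.05], "delta_rot": [-0.2, 0.3, 0.5], "fingers": 1}
    - {"dp": [-0.18, -0.11, -0.05], "delta_rot": [-0.2, 0.3, 0.5], "fingers": 1}

```text
clock: 0.6
position: [0.2904, 0.3538, 0.3892]
ee_rot: [-0.065, 0.291, 0.952, 0.063]
contact_force: [1.2, 0.0, 0.8]
width: 0.0857
gripper_force: 0.0
```

servo_tool:
  moves:
    - {"dp": [-0.19, -0.1, -0.06], "delta_rot": [-0.2, 0.3, 0.5], "fingers": 1}
    - {"dp": [-0.19, -0.09, -0.06], "delta_rot": [-0.2, 0.3, 0.5], "fingers": 1}
    - {"dp": [-0.19, -0.08, -0.07], "delta_rot": [-0.2, 0.3, 0.5], "fingers": 1}
    - {"dp": [-0.19, -0.07, -0.08], "delta_rot": [-0.2, 0.3, 0.5], "fingers": 1}
    - {"dp": [-0.19, -0.06, -0.09], "delta_rot": [-0.2, 0.3, 0.5], "fingers": 1}

```text
clock: 1.1
position: [0.3908, 0.1597, 0.4071]
ee_rot: [-0.129, 0.406, 0.897, 0.123]
contact_force: [0.2, 0.2, -0.8]
width: 0.0849
gripper_force: 0.0
```

servo_tool:
  moves:
    - {"dp": [-0.19, -0.05, -0.1], "delta_rot": [-0.2, 0.3, 0.5], "fingers": 1}
    - {"dp": [-0.19, -0.04, -0.1], "delta_rot": [-0.2, 0.3, 0.5], "fingers": 1}
    - {"dp": [-0.19, -0.02, -0.11], "delta_rot": [-0.2, 0.3, 0.5], "fingers": 1}
    - {"dp": [-0.19, -0.01, -0.11], "delta_rot": [-0.2, 0.3, 0.5], "fingers": 1}
    - {"dp": [-0.18, 0, -0.12], "delta_rot": [-0.2, 0.3, 0.5], "fingers": 1}

```text
clock: 1.6
position: [0.4905, -0.0345, 0.4277]
ee_rot: [-0.19, 0.51, 0.819, 0.18]
contact_force: [0.9, 0.7, -0.1]
width: 0.0851
gripper_force: 0.0
```

Run:
```python
from h import *
print(readout.get_state()["qpos"])
plan([.646,-.36,.24],RG,1)
```

```text
[-0.44894979  0.21314372  1.38681272  0.41572964  1.87747767 -0.84735958]
n 10 dr [-0.18, 0.24, 0.4] ang 0.503
{"dp":[-0.203, -0.007, -0.008],"delta_rot":[-0.18, 0.24, 0.4],"fingers":1}, {"dp":[-0.203, 0.002, -0.013],"delta_rot":[-0.18, 0.24, 0.4],"fingers":1}, {"dp":[-0.202, 0.01, -0.018],"delta_rot":[-0.18, 0.24, 0.4],"fingers":1}, {"dp":[-0.201, 0.018, -0.023],"delta_rot":[-0.18, 0.24, 0.4],"fingers":1}, {"dp":[-0.2, 0.027, -0.027],"delta_rot":[-0.18, 0.24, 0.4],"fingers":1},
{"dp":[-0.198, 0.035, -0.032],"delta_rot":[-0.18, 0.24, 0.4],"fingers":1}, {"dp":[-0.195, 0.044, -0.035],"delta_rot":[-0.18, 0.24, 0.4],"fingers":1}, {"dp":[-0.193, 0.052, -0.039],"delta_rot":[-0.18, 0.24, 0.4],"fingers":1}, {"dp":[-0.189, 0.061, -0.043],"delta_rot":[-0.18, 0.24, 0.4],"fingers":1}, {"dp":[-0.186, 0.069, -0.047],"delta_rot":[-0.18, 0.24, 0.4],"fingers":1},
```

servo_tool:
  moves:
    - {"dp": [-0.2, -0.01, -0.01], "delta_rot": [-0.18, 0.24, 0.4], "fingers": 1}
    - {"dp": [-0.2, 0, -0.01], "delta_rot": [-0.18, 0.24, 0.4], "fingers": 1}
    - {"dp": [-0.2, 0.01, -0.02], "delta_rot": [-0.18, 0.24, 0.4], "fingers": 1}
    - {"dp": [-0.2, 0.02, -0.02], "delta_rot": [-0.18, 0.24, 0.4], "fingers": 1}
    - {"dp": [-0.2, 0.03, -0.03], "delta_rot": [-0.18, 0.24, 0.4], "fingers": 1}

```text
clock: 2.1
position: [0.5681, -0.1954, 0.334]
ee_rot: [-0.233, 0.585, 0.743, 0.227]
contact_force: [0.2, 0.3, 0.3]
width: 0.0855
gripper_force: 0.0
```

servo_tool:
  moves:
    - {"dp": [-0.2, 0.04, -0.03], "delta_rot": [-0.18, 0.24, 0.4], "fingers": 1}
    - {"dp": [-0.2, 0.04, -0.04], "delta_rot": [-0.18, 0.24, 0.4], "fingers": 1}
    - {"dp": [-0.19, 0.05, -0.04], "delta_rot": [-0.18, 0.24, 0.4], "fingers": 1}
    - {"dp": [-0.19, 0.06, -0.04], "delta_rot": [-0.18, 0.24, 0.4], "fingers": 1}
    - {"dp": [-0.19, 0.07, -0.05], "delta_rot": [-0.18, 0.24, 0.4], "fingers": 1}

```text
clock: 2.6
position: [0.6466, -0.3599, 0.2399]
ee_rot: [-0.272, 0.651, 0.655, 0.27]
contact_force: [0.3, -0.1, 0.0]
width: 0.0855
gripper_force: 0.0
```

Run:
```python
from h import *
print(readout.get_state()["qpos"].round(2) if hasattr(readout.get_state()["qpos"],'round') else readout.get_state()["qpos"])
z=RG.as_matrix()[:,2]
plan(np.array([.646,-.251,.037])-z*(PZ+.08),RG,1)
p,d=imaging.get_image("side");cv2.imwrite("pics/s1.png",p[:,:,::-1])
```

```text
[-0.8   0.8   0.93  0.56  1.97 -0.73]
n 3 dr [-0.01, -0.0, 0.01] ang 0.005
{"dp":[-0.111, -0.001, 0.144],"delta_rot":[-0.01, -0.0, 0.01],"fingers":1}, {"dp":[-0.111, -0.001, 0.144],"delta_rot":[-0.01, -0.0, 0.01],"fingers":1}, {"dp":[-0.111, -0.001, 0.144],"delta_rot":[-0.01, -0.0, 0.01],"fingers":1},
```

View pics/s1.png

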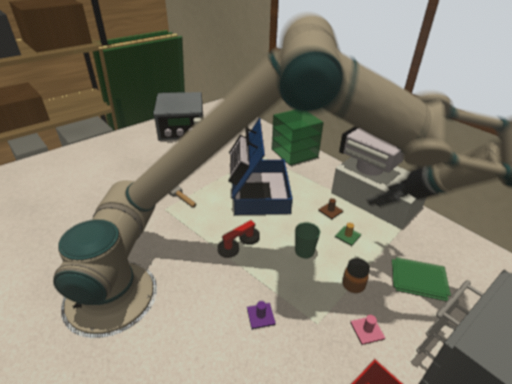

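The view shows the gripper at about (395,190), tilted towards the glass piece at (348,233), with the arm well above the bystanders. I'll go on to the grasp.

servo_tool:
  moves:
    - {"dp": [-0.11, 0, 0.14], "delta_rot": [0, 0, 0], "fingers": 1}
    - {"dp": [-0.11, 0, 0.14], "delta_rot": [0, 0, 0], "fingers": 1}
    - {"dp": [-0.11, 0, 0.14], "delta_rot": [0, 0, 0], "fingers": 1}
    - {"dp": [0, 0, 0.1], "delta_rot": [0, 0, 0], "fingers": 1}
    - {"dp": [0, 0, 0.1], "delta_rot": [0, 0, 0], "fingers": 1}

```text
clock: 3.15
position: [0.6454, -0.3171, 0.1046]
ee_rot: [-0.272, 0.651, 0.655, 0.27]
contact_force: [0.1, 0.3, 0.5]
width: 0.0851
gripper_force: 0.0
```

Run:
```python
from h import *
z=RG.as_matrix()[:,2]
plan(np.array([.646,-.251,.037])-z*PZ,RG,1)
p,d=imaging.get_image("top");cv2.imwrite("pics/t1.png",cv2.resize(p[90:220,270:440,::-1],None,fx=4,fy=4))
```

```text
n 1 dr [-0.06, -0.01, 0.04] ang 0.007
{"dp":[-0.006, 0.004, 0.203],"delta_rot":[-0.06, -0.01, 0.04],"fingers":1},
```

View pics/t1.png

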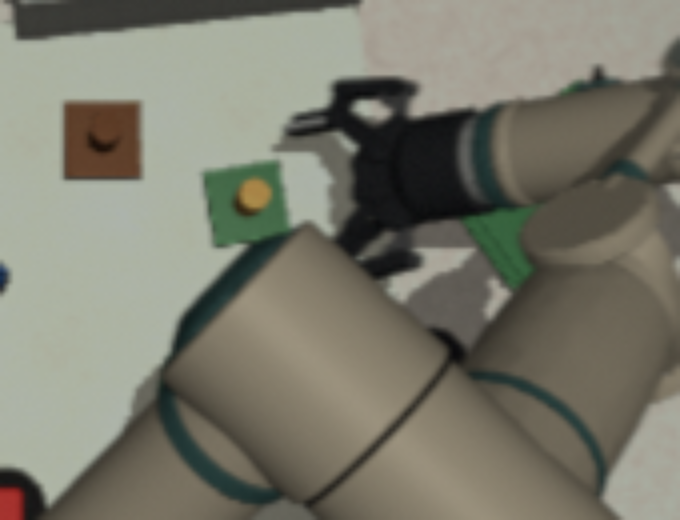

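servo_tool:
  moves:
    - {"dp": [0, 0, 0.07], "delta_rot": [0, 0, 0], "fingers": 1}
    - {"dp": [0, 0, 0.07], "delta_rot": [0, 0, 0], "fingers": 1}
    - {"dp": [0, 0, 0.06], "delta_rot": [0, 0, 0], "fingers": 1}
    - {"dp": [0, 0, 0], "delta_rot": [0, 0, 0], "fingers": 0.6}
    - {"dp": [0, 0, 0], "delta_rot": [0, 0, 0], "fingers": 0.45}
  force: 40

```text
clock: 3.7
position: [0.6461, -0.2894, 0.079]
ee_rot: [-0.271, 0.651, 0.656, 0.27]
contact_force: [-0.2, -0.2, -0.1]
width: 0.0589
gripper_force: 0.0
```

servo_tool:
  moves:
    - {"dp": [0, 0, 0], "delta_rot": [0, 0, 0], "fingers": 0.35}
    - {"dp": [0, 0, 0], "delta_rot": [0, 0, 0], "fingers": 0.2}
    - {"dp": [0, 0, 0], "delta_rot": [0, 0, 0], "fingers": 0.1}
    - {"dp": [0, 0, 0], "delta_rot": [0, 0, 0], "fingers": 0}
    - {"dp": [0, 0, 0], "delta_rot": [0, 0, 0], "fingers": 0}

```text
clock: 4.2
position: [0.6463, -0.2901, 0.0795]
ee_rot: [-0.27, 0.651, 0.656, 0.27]
contact_force: [0.6, -2.5, 3.4]
width: 0.0227
gripper_force: 39.5
```

servo_tool:
  moves:
    - {"dp": [0.05, 0, -0.05], "delta_rot": [0, 0, 0], "fingers": 0}
    - {"dp": [0.13, 0, -0.13], "delta_rot": [0, 0, 0], "fingers": 0}
    - {"dp": [0.15, 0, -0.15], "delta_rot": [0, 0, 0], "fingers": 0}
    - {"dp": [0.15, 0, -0.15], "delta_rot": [0, 0, 0], "fingers": 0}
    - {"dp": [0.15, 0, -0.15], "delta_rot": [0, 0, 0], "fingers": 0}

```text
clock: 4.7
position: [0.6452, -0.2889, 0.2589]
ee_rot: [-0.272, 0.651, 0.656, 0.27]
contact_force: [0.1, -0.5, -1.3]
width: 0.0227
gripper_force: 39.2
```

Run:
```python
from h import *
plan([.574,-.123,.265],RG,0,.035)
```

```text
n 6 dr [-0.01, 0.0, 0.01] ang 0.008
{"dp":[0.102, -0.058, 0.094],"delta_rot":[-0.01, 0.0, 0.01],"fingers":0}, {"dp":[0.102, -0.059, 0.095],"delta_rot":[-0.01, 0.0, 0.01],"fingers":0}, {"dp":[0.101, -0.059, 0.094],"delta_rot":[-0.01, 0.0, 0.01],"fingers":0}, {"dp":[0.101, -0.059, 0.094],"delta_rot":[-0.01, 0.0, 0.01],"fingers":0}, {"dp":[0.102, -0.059, 0.095],"delta_rot":[-0.01, 0.0, 0.01],"fingers":0},
{"dp":[0.101, -0.059, 0.094],"delta_rot":[-0.01, 0.0, 0.01],"fingers":0},
```

servo_tool:
  moves:
    - {"dp": [0.12, -0.07, 0.11], "delta_rot": [0, 0, 0], "fingers": 0}
    - {"dp": [0.12, -0.07, 0.11], "delta_rot": [0, 0, 0], "fingers": 0}
    - {"dp": [0.12, -0.07, 0.11], "delta_rot": [0, 0, 0], "fingers": 0}
    - {"dp": [0.12, -0.07, 0.11], "delta_rot": [0, 0, 0], "fingers": 0}
    - {"dp": [0.12, -0.07, 0.12], "delta_rot": [0, 0, 0], "fingers": 0}

```text
clock: 5.2
position: [0.5735, -0.1244, 0.2631]
ee_rot: [-0.271, 0.651, 0.656, 0.27]
contact_force: [0.1, -0.5, -1.0]
width: 0.0227
gripper_force: 39.4
```

Run:
```python
from h import *
p,d=imaging.get_image("side");cv2.imwrite("pics/s2.png",cv2.resize(p[80:280,180:400,::-1],None,fx=3,fy=3,interpolation=cv2.INTER_CUBIC))
print(pose()[0],readout.get_state()["qpos"])
plan([.574,.016,.126],RG,0,.03)
```

```text
[ 0.56979212 -0.11851757  0.26428876] [-0.62271229  0.48637453  1.4967588   0.61169834  1.67854098 -0.73319739]
n 7 dr [-0.02, -0.01, 0.01] ang 0.015
{"dp":[-0.003, 0.005, 0.138],"delta_rot":[-0.02, -0.01, 0.01],"fingers":0}, {"dp":[-0.003, 0.004, 0.138],"delta_rot":[-0.02, -0.01, 0.01],"fingers":0}, {"dp":[-0.002, 0.004, 0.138],"delta_rot":[-0.02, -0.01, 0.01],"fingers":0}, {"dp":[-0.002, 0.004, 0.138],"delta_rot":[-0.02, -0.01, 0.01],"fingers":0}, {"dp":[-0.002, 0.004, 0.137],"delta_rot":[-0.02, -0.01, 0.01],"fingers":0},
{"dp":[-0.002, 0.003, 0.138],"delta_rot":[-0.02, -0.01, 0.01],"fingers":0}, {"dp":[-0.003, 0.003, 0.137],"delta_rot":[-0.02, -0.01, 0.01],"fingers":0},
```

View pics/s2.png

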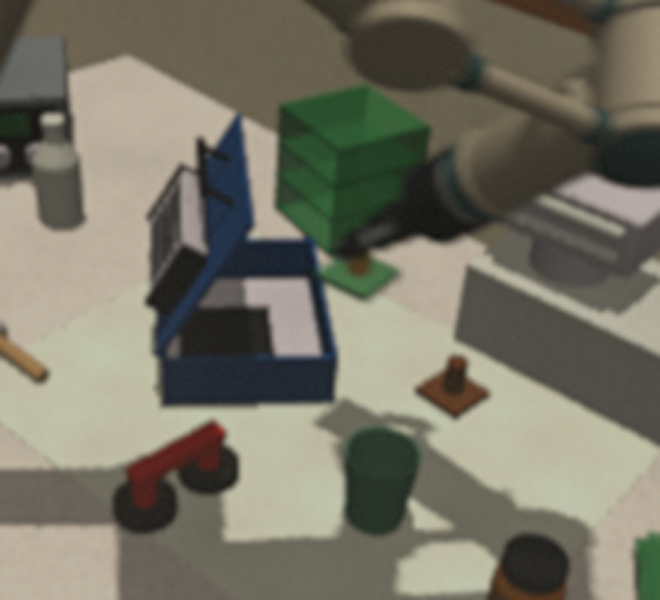

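The piece hangs upright and level at crop pixel (360,270), with the gripper tilted as planned, and the lid and box are clear. I'll move in along the tool axis.

servo_tool:
  moves:
    - {"dp": [0, 0.01, 0.14], "delta_rot": [0, 0, 0], "fingers": 0}
    - {"dp": [0, 0, 0.14], "delta_rot": [0, 0, 0], "fingers": 0}
    - {"dp": [0, 0, 0.14], "delta_rot": [0, 0, 0], "fingers": 0}
    - {"dp": [0, 0, 0.14], "delta_rot": [0, 0, 0], "fingers": 0}
    - {"dp": [0, 0, 0.14], "delta_rot": [0, 0, 0], "fingers": 0}

```text
clock: 5.75
position: [0.5757, -0.026, 0.1633]
ee_rot: [-0.271, 0.651, 0.656, 0.27]
contact_force: [1.1, 0.8, -1.6]
width: 0.0229
gripper_force: 39.5
```

servo_tool:
  moves:
    - {"dp": [0, 0, 0.12], "delta_rot": [0, 0, 0], "fingers": 0}
    - {"dp": [0, 0, 0.1], "delta_rot": [0, 0, 0], "fingers": 0}
    - {"dp": [0, 0, 0.05], "delta_rot": [0, 0, 0], "fingers": 0}
    - {"dp": [0, 0, 0], "delta_rot": [0, 0, 0], "fingers": 0}

```text
clock: 6.15
position: [0.5751, 0.0123, 0.1249]
ee_rot: [-0.272, 0.65, 0.656, 0.269]
contact_force: [0.3, 0.6, -1.7]
width: 0.0229
gripper_force: 39.5
```

Run:
```python
from h import *
p,d=imaging.get_image("side");cv2.imwrite("pics/s3.png",cv2.resize(p[80:280,180:400,::-1],None,fx=3,fy=3,interpolation=cv2.INTER_CUBIC))
print(pose()[0])
plan([.574,.054,.0905],RG,0,.03)
```

```text
[0.57574046 0.0114918  0.12550853]
n 2 dr [-0.02, 0.0, 0.03] ang 0.008
{"dp":[0.013, -0.004, 0.137],"delta_rot":[-0.02, 0.0, 0.03],"fingers":0}, {"dp":[0.014, -0.004, 0.137],"delta_rot":[-0.02, 0.0, 0.03],"fingers":0},
```

View pics/s3.png

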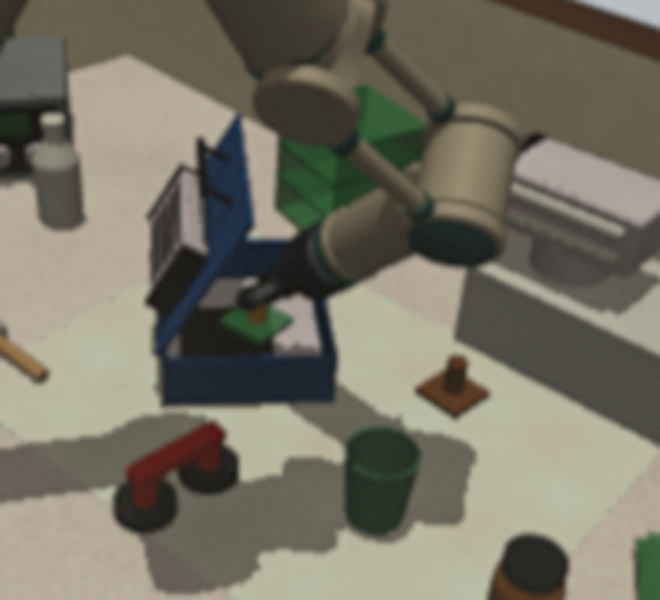

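The piece is level above the mat at crop (260,318), with the hand clear of the lid and rim. I'll lower it gently.

servo_tool:
  moves:
    - {"dp": [0.01, 0, 0.08], "delta_rot": [0, 0, 0], "fingers": 0}
    - {"dp": [0.01, 0, 0.08], "delta_rot": [0, 0, 0], "fingers": 0}
    - {"dp": [0.01, 0, 0.06], "delta_rot": [0, 0, 0], "fingers": 0}
    - {"dp": [0, 0, 0.03], "delta_rot": [0, 0, 0], "fingers": 0}
    - {"dp": [0, 0, 0], "delta_rot": [0, 0, 0], "fingers": 0}

```text
clock: 6.7
position: [0.5749, 0.052, 0.0935]
ee_rot: [-0.272, 0.651, 0.656, 0.269]
contact_force: [0.1, 1.0, -1.3]
width: 0.0228
gripper_force: 39.5
```

servo_tool:
  moves:
    - {"dp": [-0.005, 0, 0.005], "delta_rot": [0, 0, 0], "fingers": 0}
    - {"dp": [-0.005, 0, 0.005], "delta_rot": [0, 0, 0], "fingers": 0}
    - {"dp": [0, 0, 0], "delta_rot": [0, 0, 0], "fingers": 0}

```text
clock: 7.0
position: [0.5757, 0.0505, 0.0914]
ee_rot: [-0.271, 0.651, 0.656, 0.27]
contact_force: [-0.7, 0.2, -1.5]
width: 0.0228
gripper_force: 39.5
```

servo_tool:
  moves:
    - {"dp": [-0.005, 0, 0.005], "delta_rot": [0, 0, 0], "fingers": 0}
    - {"dp": [-0.005, 0, 0.005], "delta_rot": [0, 0, 0], "fingers": 0}
    - {"dp": [0, 0, 0], "delta_rot": [0, 0, 0], "fingers": 0}

```text
clock: 7.3
position: [0.5755, 0.0508, 0.0885]
ee_rot: [-0.271, 0.651, 0.656, 0.27]
contact_force: [0.3, -0.3, -1.0]
width: 0.0228
gripper_force: 39.5
```

servo_tool:
  moves:
    - {"dp": [-0.005, 0, 0.005], "delta_rot": [0, 0, 0], "fingers": 0}
    - {"dp": [0, 0, 0], "delta_rot": [0, 0, 0], "fingers": 0}

```text
clock: 7.5
position: [0.5756, 0.0509, 0.0874]
ee_rot: [-0.271, 0.651, 0.656, 0.27]
contact_force: [-0.4, -1.5, 0.2]
width: 0.023
gripper_force: 39.9
```

servo_tool:
  moves:
    - {"dp": [-0.005, 0, 0.005], "delta_rot": [0, 0, 0], "fingers": 0}
    - {"dp": [0, 0, 0], "delta_rot": [0, 0, 0], "fingers": 0}
  force: 25

```text
clock: 7.7
position: [0.5756, 0.0508, 0.0873]
ee_rot: [-0.272, 0.65, 0.656, 0.271]
contact_force: [-3.5, -4.4, 8.2]
width: 0.0227
gripper_force: 40.5
```

servo_tool:
  moves:
    - {"dp": [0, 0, 0], "delta_rot": [0, 0, 0], "fingers": 0.3}
    - {"dp": [0, 0, 0], "delta_rot": [0, 0, 0], "fingers": 0.4}
    - {"dp": [0, 0, 0], "delta_rot": [0, 0, 0], "fingers": 0.55}
    - {"dp": [0, 0, 0], "delta_rot": [0, 0, 0], "fingers": 0.65}
    - {"dp": [0, 0, 0], "delta_rot": [0, 0, 0], "fingers": 0.65}

```text
clock: 8.2
position: [0.5755, 0.051, 0.0856]
ee_rot: [-0.271, 0.651, 0.656, 0.27]
contact_force: [0.7, -0.7, -0.0]
width: 0.0558
gripper_force: 0.0
```

servo_tool:
  moves:
    - {"dp": [0, 0, -0.04], "delta_rot": [0, 0, 0], "fingers": 0.65}
    - {"dp": [0, 0, -0.1], "delta_rot": [0, 0, 0], "fingers": 0.65}
    - {"dp": [0, 0, -0.13], "delta_rot": [0, 0, 0], "fingers": 0.65}
    - {"dp": [0, 0, -0.15], "delta_rot": [0, 0, 0], "fingers": 0.65}
    - {"dp": [0, 0, -0.15], "delta_rot": [0, 0, 0], "fingers": 0.65}

```text
clock: 8.7
position: [0.5758, -0.0306, 0.1674]
ee_rot: [-0.271, 0.651, 0.656, 0.27]
contact_force: [0.9, 0.2, -0.3]
width: 0.0554
gripper_force: 0.0
```

servo_tool:
  moves:
    - {"dp": [0, 0, -0.2], "delta_rot": [0, 0, 0], "fingers": 0.5}
    - {"dp": [0, 0, -0.2], "delta_rot": [0, 0, 0], "fingers": 0.5}
    - {"dp": [0, 0, -0.2], "delta_rot": [0, 0, 0], "fingers": 0.5}
    - {"dp": [0.15, 0, -0.15], "delta_rot": [0, 0, 0], "fingers": 0.5}
    - {"dp": [0.15, 0, -0.15], "delta_rot": [0, 0, 0], "fingers": 0.5}

```text
clock: 9.2
position: [0.576, -0.1159, 0.3375]
ee_rot: [-0.271, 0.652, 0.655, 0.27]
contact_force: [0.9, 0.1, 0.0]
width: 0.0428
gripper_force: 0.0
```

Run:
```python
from h import *
p,d=imaging.get_image("side");cv2.imwrite("pics/s4.png",cv2.resize(p[80:280,180:400,::-1],None,fx=3,fy=3,interpolation=cv2.INTER_CUBIC))
np.savez("side1.npz",p=p,d=d)
h=cv2.cvtColor(p,cv2.COLOR_RGB2HSV)
bm,cb,sb=blob((h[...,0]>12)&(h[...,0]<28)&(h[...,1]>90),(266,183));print(cb,sb,ray("side",cb,.008+.03),"mat",mat)
X=np.load("top_blue.npy")
p2,d2=imaging.get_image("top");h=cv2.cvtColor(p2,cv2.COLOR_RGB2HSV)
C=cloud("top",d2);B=(C-hinge)@np.stack([bx,by,[0,0,1]],1)
m=(h[...,1]<60)&0 if False else (h[...,2]<60)&(np.abs(B[...,1])<.045)&(B[...,2]>.13)&(B[...,2]<.19)&(B[...,0]<0.0)&(B[...,0]>-.12)
print("dark",m.sum(),B[m].mean(0) if m.any() else 0)
```

```text
[258.04615385 184.2       ] [255 179   7  12  65] [0.57679618 0.08991164 0.038     ] mat [0.56626 0.09784 0.008  ]
dark 158 [-0.05337835  0.00144931  0.1659028 ]
```

View pics/s4.png

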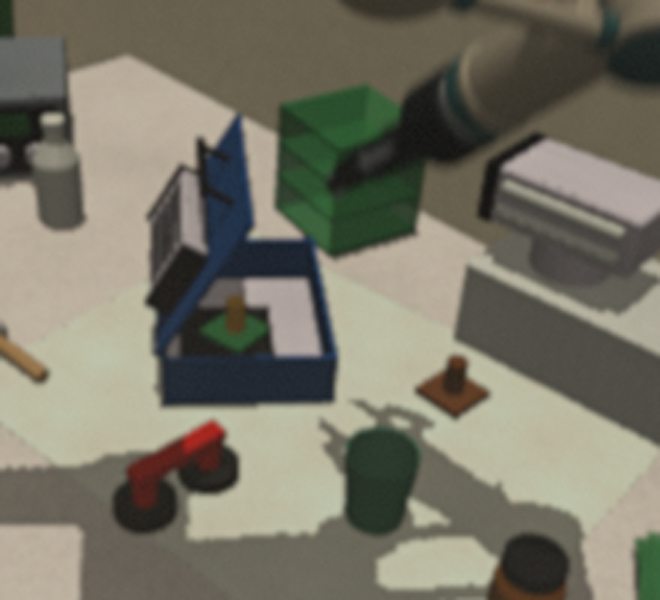

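The piece stands upright on the mat, about 13 mm from its centre, and it has been released. Now the handle: the bar in the hinge frame gives lid ≈ 1.0.

```bash
cat >> h.py <<'E'
fr=-bx
def hdl(th): f=th+.255;return hinge+fr*.1705*np.cos(f)+np.array([0,0,.1705*np.sin(f)])
def RH(a): return ori(fr*np.sin(a)+np.array([0,0,-np.cos(a)]),fr)
E
python3 - <<'E'
from h import *
plan([.476,.168,.41],RH(.7),.4,.045)
E
```

```text
n 15 dr [-0.59, -0.64, 0.24] ang 1.358
{"dp":[0.083, -0.033, 0.05],"delta_rot":[-0.59, -0.64, 0.24],"fingers":0.4}, {"dp":[0.086, -0.038, 0.043],"delta_rot":[-0.59, -0.64, 0.24],"fingers":0.4}, {"dp":[0.087, -0.042, 0.035],"delta_rot":[-0.59, -0.64, 0.24],"fingers":0.4}, {"dp":[0.088, -0.046, 0.027],"delta_rot":[-0.59, -0.64, 0.24],"fingers":0.4}, {"dp":[0.088, -0.049, 0.018],"delta_rot":[-0.59, -0.64, 0.24],"fingers":0.4},
{"dp":[0.088, -0.052, 0.01],"delta_rot":[-0.59, -0.64, 0.24],"fingers":0.4}, {"dp":[0.087, -0.055, 0.001],"delta_rot":[-0.59, -0.64, 0.24],"fingers":0.4}, {"dp":[0.086, -0.057, -0.008],"delta_rot":[-0.59, -0.64, 0.24],"fingers":0.4}, {"dp":[0.083, -0.058, -0.017],"delta_rot":[-0.59, -0.64, 0.24],"fingers":0.4}, {"dp":[0.081, -0.059, -0.025],"delta_rot":[-0.59, -0.64, 0.24],"fingers":0.4},
{"dp":[0.077, -0.059, -0.034],"delta_rot":[-0.59, -0.64, 0.24],"fingers":0.4}, {"dp":[0.073, -0.058, -0.042],"delta_rot":[-0.59, -0.64, 0.24],"fingers":0.4}, {"dp":[0.069, -0.057, -0.05],"delta_rot":[-0.59, -0.64, 0.24],"fingers":0.4}, {"dp":[0.065, -0.056, -0.058],"delta_rot":[-0.59, -0.64, 0.24],"fingers":0.4}, {"dp":[0.059, -0.053, -0.065],"delta_rot":[-0.59, -0.64, 0.24],"fingers":0.4},
```

servo_tool:
  moves:
    - {"dp": [0.15, 0, -0.15], "delta_rot": [0, 0, 0], "fingers": 0.4}
    - {"dp": [0.15, -0.03, -0.1], "delta_rot": [-0.6, -0.6, 0.2], "fingers": 0.4}
    - {"dp": [0.09, -0.04, 0.04], "delta_rot": [-0.6, -0.6, 0.2], "fingers": 0.4}
    - {"dp": [0.09, -0.04, 0.03], "delta_rot": [-0.6, -0.6, 0.2], "fingers": 0.4}
    - {"dp": [0.09, -0.05, 0.03], "delta_rot": [-0.6, -0.6, 0.2], "fingers": 0.4}

```text
clock: 9.8
position: [0.5483, -0.0501, 0.4302]
ee_rot: [-0.12, 0.733, 0.619, 0.256]
contact_force: [1.0, 0.8, -0.5]
width: 0.0348
gripper_force: 0.0
```

servo_tool:
  moves:
    - {"dp": [0.09, -0.05, 0.02], "delta_rot": [-0.6, -0.6, 0.2], "fingers": 0.4}
    - {"dp": [0.09, -0.05, 0.02], "delta_rot": [-0.6, -0.6, 0.2], "fingers": 0.4}
    - {"dp": [0.09, -0.05, 0.01], "delta_rot": [-0.6, -0.6, 0.2], "fingers": 0.4}
    - {"dp": [0.09, -0.06, 0], "delta_rot": [-0.6, -0.6, 0.2], "fingers": 0.4}
    - {"dp": [0.09, -0.06, -0.01], "delta_rot": [-0.6, -0.6, 0.2], "fingers": 0.4}

```text
clock: 10.3
position: [0.5151, 0.049, 0.4495]
ee_rot: [0.071, 0.802, 0.548, 0.227]
contact_force: [-0.0, 1.2, -0.5]
width: 0.0342
gripper_force: 0.0
```

Run:
```python
from h import *
print(readout.get_state()["qpos"])
plan([.476,.168,.39],RH(.7),.4,.045)
```

```text
[-0.1553408  -0.06612988  1.62826121  0.22223497  1.15061696  0.1697433 ]
n 7 dr [-0.51, -0.61, 0.21] ang 0.577
{"dp":[0.057, -0.072, 0.037],"delta_rot":[-0.51, -0.61, 0.21],"fingers":0.4}, {"dp":[0.058, -0.075, 0.029],"delta_rot":[-0.51, -0.61, 0.21],"fingers":0.4}, {"dp":[0.057, -0.078, 0.022],"delta_rot":[-0.51, -0.61, 0.21],"fingers":0.4}, {"dp":[0.057, -0.08, 0.015],"delta_rot":[-0.51, -0.61, 0.21],"fingers":0.4}, {"dp":[0.056, -0.081, 0.007],"delta_rot":[-0.51, -0.61, 0.21],"fingers":0.4},
{"dp":[0.054, -0.083, -0.0],"delta_rot":[-0.51, -0.61, 0.21],"fingers":0.4}, {"dp":[0.053, -0.083, -0.008],"delta_rot":[-0.51, -0.61, 0.21],"fingers":0.4},
```

servo_tool:
  moves:
    - {"dp": [0.06, -0.07, 0.04], "delta_rot": [-0.5, -0.6, 0.2], "fingers": 0.4}
    - {"dp": [0.06, -0.08, 0.03], "delta_rot": [-0.5, -0.6, 0.2], "fingers": 0.4}
    - {"dp": [0.06, -0.08, 0.02], "delta_rot": [-0.5, -0.6, 0.2], "fingers": 0.4}
    - {"dp": [0.06, -0.08, 0.01], "delta_rot": [-0.5, -0.6, 0.2], "fingers": 0.4}
    - {"dp": [0.06, -0.08, 0], "delta_rot": [-0.5, -0.6, 0.2], "fingers": 0.4}

```text
clock: 10.8
position: [0.486, 0.1375, 0.409]
ee_rot: [0.24, 0.838, 0.459, 0.175]
contact_force: [0.5, -0.8, -1.5]
width: 0.0344
gripper_force: 0.0
```

servo_tool:
  moves:
    - {"dp": [0.05, -0.08, 0], "delta_rot": [-0.5, -0.6, 0.2], "fingers": 0.4}
    - {"dp": [0.05, -0.08, -0.01], "delta_rot": [-0.5, -0.6, 0.2], "fingers": 0.4}
    - {"dp": [0, 0, 0], "delta_rot": [0, 0, 0], "fingers": 0.4}

```text
clock: 11.1
position: [0.4744, 0.1723, 0.3906]
ee_rot: [0.303, 0.841, 0.422, 0.15]
contact_force: [-0.3, -0.6, -0.8]
width: 0.0344
gripper_force: 0.0
```

Run:
```python
from h import *
print(readout.get_state()["qpos"],pose()[1].as_matrix()[:,2],"bar",hdl(1.))
z=RH(.7).as_matrix()[:,2]
plan(hdl(1.)-z*(PZ+.05),RH(.7),.4,.04)
```

```text
[ 0.55563622  0.04614539  1.74261279 -0.70058064  1.17007549  1.42010778] [ 0.50735455 -0.38369075 -0.77160402] bar [0.54890884 0.11144313 0.22806867]
n 3 dr [-0.04, -0.04, 0.06] ang 0.024
{"dp":[-0.004, -0.05, 0.138],"delta_rot":[-0.04, -0.04, 0.06],"fingers":0.4}, {"dp":[-0.003, -0.051, 0.137],"delta_rot":[-0.04, -0.04, 0.06],"fingers":0.4}, {"dp":[-0.003, -0.052, 0.138],"delta_rot":[-0.04, -0.04, 0.06],"fingers":0.4},
```

servo_tool:
  moves:
    - {"dp": [0, -0.05, 0.14], "delta_rot": [0, 0, 0.1], "fingers": 0.4}
    - {"dp": [0, -0.05, 0.14], "delta_rot": [0, 0, 0.1], "fingers": 0.4}
    - {"dp": [0, -0.05, 0.14], "delta_rot": [-0.1, -0.1, 0], "fingers": 0.4}
    - {"dp": [0, 0, 0], "delta_rot": [0, 0, 0], "fingers": 0.4}

```text
clock: 11.5
position: [0.4989, 0.1491, 0.3059]
ee_rot: [0.308, 0.847, 0.408, 0.148]
contact_force: [-0.4, 0.6, -0.5]
width: 0.0341
gripper_force: 0.0
```

Run:
```python
from h import *
z=RH(.7).as_matrix()[:,2]
plan(hdl(1.)-z*PZ,RH(.7),.4,.015)
```

```text
n 4 dr [-0.01, 0.01, -0.01] ang 0.008
{"dp":[0.002, -0.003, 0.057],"delta_rot":[-0.01, 0.01, -0.01],"fingers":0.4}, {"dp":[0.002, -0.003, 0.058],"delta_rot":[-0.01, 0.01, -0.01],"fingers":0.4}, {"dp":[0.002, -0.003, 0.057],"delta_rot":[-0.01, 0.01, -0.01],"fingers":0.4}, {"dp":[0.001, -0.002, 0.058],"delta_rot":[-0.01, 0.01, -0.01],"fingers":0.4},
```

servo_tool:
  moves:
    - {"dp": [0, 0, 0.06], "delta_rot": [0, 0, 0], "fingers": 0.4}
    - {"dp": [0, 0, 0.06], "delta_rot": [0, 0, 0], "fingers": 0.4}
    - {"dp": [0, 0, 0.06], "delta_rot": [0, 0, 0], "fingers": 0.4}
    - {"dp": [0, -0.01, 0.05], "delta_rot": [0, 0, 0], "fingers": 0.4}
    - {"dp": [0, 0, 0], "delta_rot": [0, 0, 0], "fingers": 0.4}

```text
clock: 12.0
position: [0.5223, 0.1334, 0.2718]
ee_rot: [0.308, 0.846, 0.408, 0.151]
contact_force: [0.2, -0.2, -0.1]
width: 0.0339
gripper_force: 0.0
```

servo_tool:
  moves:
    - {"dp": [0, 0, 0], "delta_rot": [0, 0, 0], "fingers": 0.25}
    - {"dp": [0, 0, 0], "delta_rot": [0, 0, 0], "fingers": 0.1}
    - {"dp": [0, 0, 0], "delta_rot": [0, 0, 0], "fingers": 0}
    - {"dp": [0, 0, 0], "delta_rot": [0, 0, 0], "fingers": 0}
    - {"dp": [0, 0, 0], "delta_rot": [0, 0, 0], "fingers": 0}
  force: 30

```text
clock: 12.5
position: [0.5206, 0.1355, 0.2705]
ee_rot: [0.306, 0.847, 0.408, 0.151]
contact_force: [-1.8, 4.2, -10.0]
width: 0.0101
gripper_force: 29.1
```

The fingers have closed on the bar (10 mm opening). Now I work out the closing arc.

```bash
cat >> h.py <<'E'
def arc(t0,t1,n,a0,a1):
    T=np.linspace(t0,t1,n+1);A=np.linspace(a0,a1,n+1)
    P=[hdl(t)-RH(a).as_matrix()[:,2]*PZ for t,a in zip(T,A)]
    for i in range(n):
        R=RH(A[i]);print(((R.inv().apply(P[i+1]-P[i]))/.2).round(3),((R.inv()*RH(A[i+1])).as_rotvec()*10).round(2))
E
python3 - <<'E'
from h import *
arc(1,0,20,.7,.3)
E
```

```text
[0.    0.027 0.037] [0.2 0.  0. ]
[0.    0.026 0.037] [ 0.2 -0.   0. ]
[-0.     0.025  0.038] [ 0.2 -0.   0. ]
[0.    0.024 0.039] [0.2 0.  0. ]
[0.    0.022 0.039] [ 0.2 -0.  -0. ]
[-0.     0.021  0.04 ] [ 0.2  0.  -0. ]
[-0.    0.02  0.04] [0.2 0.  0. ]
[0.    0.019 0.041] [ 0.2  0.  -0. ]
[0.    0.018 0.041] [ 0.2 -0.   0. ]
[-0.     0.016  0.041] [ 0.2 -0.  -0. ]
[0.    0.015 0.042] [0.2 0.  0. ]
[-0.     0.014  0.042] [ 0.2  0.  -0. ]
[0.    0.013 0.042] [0.2 0.  0. ]
[-0.     0.011  0.042] [ 0.2  0.  -0. ]
[0.    0.01  0.042] [ 0.2 -0.   0. ]
[-0.     0.009  0.043] [ 0.2  0.  -0. ]
[0.    0.008 0.043] [ 0.2  0.  -0. ]
[0.    0.006 0.043] [0.2 0.  0. ]
[0.    0.005 0.043] [ 0.2 -0.   0. ]
[-0.     0.004  0.043] [0.2 0.  0. ]
```

servo_tool:
  moves:
    - {"dp": [0, 0.03, 0.04], "delta_rot": [0.2, 0, 0], "fingers": 0}
    - {"dp": [0, 0.025, 0.035], "delta_rot": [0.2, 0, 0], "fingers": 0}
    - {"dp": [0, 0.025, 0.04], "delta_rot": [0.2, 0, 0], "fingers": 0}
    - {"dp": [0, 0.025, 0.04], "delta_rot": [0.2, 0, 0], "fingers": 0}
    - {"dp": [0, 0.02, 0.04], "delta_rot": [0.2, 0, 0], "fingers": 0}

```text
clock: 13.0
position: [0.5555, 0.1085, 0.2563]
ee_rot: [0.263, 0.861, 0.415, 0.131]
contact_force: [-2.8, 6.1, -4.4]
width: 0.0098
gripper_force: 29.5
```

servo_tool:
  moves:
    - {"dp": [0, 0.02, 0.04], "delta_rot": [0.2, 0, 0], "fingers": 0}
    - {"dp": [0, 0.02, 0.04], "delta_rot": [0.2, 0, 0], "fingers": 0}
    - {"dp": [0, 0.02, 0.04], "delta_rot": [0.2, 0, 0], "fingers": 0}
    - {"dp": [0, 0.018, 0.04], "delta_rot": [0.2, 0, 0], "fingers": 0}
    - {"dp": [0, 0.016, 0.04], "delta_rot": [0.2, 0, 0], "fingers": 0}

```text
clock: 13.5
position: [0.5852, 0.0855, 0.2334]
ee_rot: [0.22, 0.873, 0.421, 0.111]
contact_force: [-3.0, 6.0, -2.9]
width: 0.0097
gripper_force: 29.3
```

Run:
```python
from h import *
p,R=pose();z=R.as_matrix()[:,2];b=p+PZ*z-hinge;print("phi-.255",np.arctan2(b[2],b@fr)-.255,"R",np.hypot(b[2],b@fr),"alpha",np.arccos(-z[2]),readout.get_state()["contact_force"])
```

```text
phi-.255 0.5172805960794443 R 0.17212013371908294 alpha 0.49871583876088993 [-3.02521731  5.97916804 -2.91465175]
```

Tracking well: the bar is at θ ≈ 0.52. I'll carry on.

servo_tool:
  moves:
    - {"dp": [0, 0.015, 0.042], "delta_rot": [0.2, 0, 0], "fingers": 0}
    - {"dp": [0, 0.014, 0.042], "delta_rot": [0.2, 0, 0], "fingers": 0}
    - {"dp": [0, 0.013, 0.042], "delta_rot": [0.2, 0, 0], "fingers": 0}
    - {"dp": [0, 0.012, 0.042], "delta_rot": [0.2, 0, 0], "fingers": 0}
    - {"dp": [0, 0.01, 0.042], "delta_rot": [0.2, 0, 0], "fingers": 0}

```text
clock: 14.0
position: [0.6093, 0.0669, 0.2023]
ee_rot: [0.177, 0.882, 0.426, 0.09]
contact_force: [-2.3, 6.4, -0.2]
width: 0.0097
gripper_force: 29.3
```

servo_tool:
  moves:
    - {"dp": [0, 0.009, 0.043], "delta_rot": [0.2, 0, 0], "fingers": 0}
    - {"dp": [0, 0.008, 0.043], "delta_rot": [0.2, 0, 0], "fingers": 0}
    - {"dp": [0, 0.006, 0.043], "delta_rot": [0.2, 0, 0], "fingers": 0}
    - {"dp": [0, 0.005, 0.04], "delta_rot": [0.2, 0, 0], "fingers": 0}

```text
clock: 14.4
position: [0.6236, 0.0559, 0.1732]
ee_rot: [0.142, 0.889, 0.43, 0.073]
contact_force: [-2.0, 4.8, 0.9]
width: 0.01
gripper_force: 29.5
```

servo_tool:
  moves:
    - {"dp": [0, 0, 0.02], "delta_rot": [0, 0, 0], "fingers": 0}
    - {"dp": [0, 0, 0.02], "delta_rot": [0, 0, 0], "fingers": 0}
    - {"dp": [0, 0, 0], "delta_rot": [0, 0, 0], "fingers": 0}

```text
clock: 14.7
position: [0.6256, 0.0543, 0.1648]
ee_rot: [0.142, 0.889, 0.43, 0.073]
contact_force: [0.5, 4.0, -4.6]
width: 0.0098
gripper_force: 29.1
```

Run:
```python
from h import *
p,R=pose();z=R.as_matrix()[:,2];b=p+PZ*z-hinge;print("phi-.255",np.arctan2(b[2],b@fr)-.255,"R",np.hypot(b[2],b@fr),"alpha",np.arccos(-z[2]),readout.get_state()["contact_force"])
```

```text
phi-.255 0.025433094716480753 R 0.17228528847272775 alpha 0.321049013000081 [ 0.46260325  3.96319152 -4.55909868]
```

servo_tool:
  moves:
    - {"dp": [0, 0, 0.02], "delta_rot": [0, 0, 0], "fingers": 0}
    - {"dp": [0, 0, 0.01], "delta_rot": [0, 0, 0], "fingers": 0}
    - {"dp": [0, 0, 0], "delta_rot": [0, 0, 0], "fingers": 0}

```text
clock: 15.0
position: [0.6264, 0.0536, 0.1613]
ee_rot: [0.142, 0.889, 0.429, 0.073]
contact_force: [-7.4, 7.9, 9.3]
width: 0.0101
gripper_force: 30.5
```

servo_tool:
  moves:
    - {"dp": [0, 0, 0.01], "delta_rot": [0, 0, 0], "fingers": 0}
    - {"dp": [0, 0, 0], "delta_rot": [0, 0, 0], "fingers": 0}

```text
clock: 15.2
position: [0.6264, 0.0536, 0.1612]
ee_rot: [0.143, 0.889, 0.429, 0.073]
contact_force: [-13.1, 10.1, 19.6]
width: 0.0101
gripper_force: 31.6
```

It's on the stop: 20 N of reaction and no further travel. I'll relieve the force, open the fingers and back off.

servo_tool:
  moves:
    - {"dp": [0, 0, -0.01], "delta_rot": [0, 0, 0], "fingers": 0}
    - {"dp": [0, 0, 0], "delta_rot": [0, 0, 0], "fingers": 0.2}
    - {"dp": [0, 0, 0], "delta_rot": [0, 0, 0], "fingers": 0.35}
    - {"dp": [0, 0, 0], "delta_rot": [0, 0, 0], "fingers": 0.35}
    - {"dp": [0, 0, 0], "delta_rot": [0, 0, 0], "fingers": 0.35}

```text
clock: 15.7
position: [0.6273, 0.0518, 0.1594]
ee_rot: [0.143, 0.889, 0.429, 0.073]
contact_force: [1.1, -1.2, 0.8]
width: 0.0299
gripper_force: 0.0
```

servo_tool:
  moves:
    - {"dp": [0, 0, -0.05], "delta_rot": [0, 0, 0], "fingers": 0.35}
    - {"dp": [0, 0, -0.1], "delta_rot": [0, 0, 0], "fingers": 0.35}
    - {"dp": [0, 0, -0.2], "delta_rot": [0, 0, 0], "fingers": 0.35}
    - {"dp": [0, 0, -0.2], "delta_rot": [0, 0, 0], "fingers": 0.35}
    - {"dp": [0, 0, -0.2], "delta_rot": [0, 0, 0], "fingers": 0.35}

```text
clock: 16.2
position: [0.5886, 0.0811, 0.3036]
ee_rot: [0.143, 0.889, 0.429, 0.073]
contact_force: [1.3, -0.2, -0.0]
width: 0.0302
gripper_force: 0.0
```

servo_tool:
  moves:
    - {"dp": [0, 0, -0.1], "delta_rot": [0, 0, 0], "fingers": 0.35}
    - {"dp": [0, 0, 0], "delta_rot": [0, 0, 0], "fingers": 0.35}
    - {"dp": [0, 0, 0], "delta_rot": [0, 0, 0], "fingers": 0.35}

```text
clock: 16.5
position: [0.5838, 0.0848, 0.3209]
ee_rot: [0.143, 0.889, 0.429, 0.073]
contact_force: [0.1, -0.3, -1.4]
width: 0.0297
gripper_force: 0.0
```

Run:
```python
from h import *
p,d=imaging.get_image("side");cv2.imwrite("pics/s5.png",cv2.resize(p[80:280,180:400,::-1],None,fx=3,fy=3,interpolation=cv2.INTER_CUBIC))
h=cv2.cvtColor(p,cv2.COLOR_RGB2HSV);C=cloud("side",d);B=(C-hinge)@np.stack([bx,by,[0,0,1]],1)
m=(h[...,0]>100)&(h[...,0]<125)&(h[...,1]>120)&(np.abs(B[...,1])<.11)&(B[...,0]>-.185)&(B[...,0]<-.12)&(B[...,2]>-.02)
print(m.sum(),np.percentile(B[m][:,2],[10,50,90]) , "expect .008 if shut")
```

```text
545 [0.00838451 0.0102847  0.01200601] expect .008 if shut
```

View pics/s5.png

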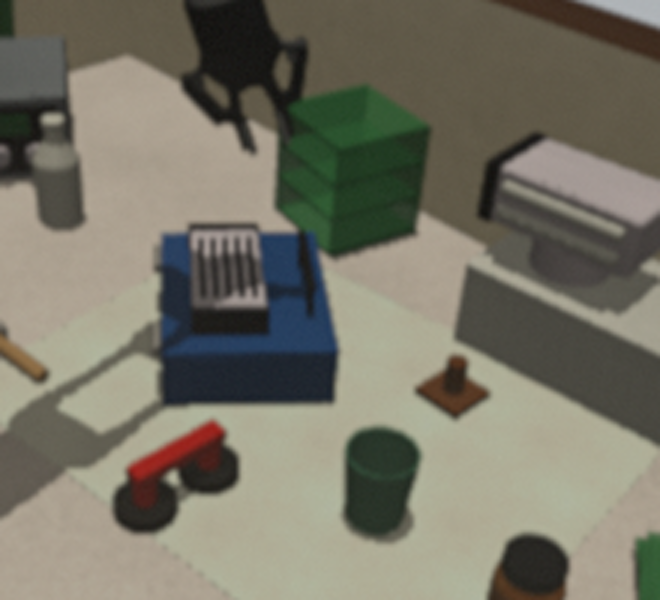

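The lid lies flush on the rim, with its face at crop (165–330, 235–350). The gripper is clear above it and the bystanders are where they were. Handing in.

```bash
python3 -c "
from rig import manip
print(manip.sign_off())"
```

```text
the job is handed in; nothing more can be done
None
```

The glass piece was set upright on the mat, about 13 mm from its centre when last seen before closing; the lid is shut, the arm is clear, nothing else was seen to move, and the job was handed in at about 16.5 s.

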